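# Refit the hinge pin of a clay press

### The arm

A 7-joint arm with a two-finger parallel gripper is mounted at the origin on the work surface. World frame = base frame: x ahead of the robot, y to its left, z up, the work surface at z = 0. Lengths are in mm, angles in rad, forces in N, time in s.
With the tool pointing down it reaches from about 400 to 875 mm from the base axis. Payload 4.4 kg.
Tool frame: the origin (TCP) lies at the very end of the fingers, on their centre line; the grasp point (between the pads) lies 19 mm behind it; z points along the fingers, y is the line along which they close (so a half turn about z gives the same grasp; the last joint's range is limited). The gripper opens to 85 mm and grips with 20 to 120 N. Pads are 22 mm wide; open, the fingers measure 114 mm over their backs; the gripper's body (76 mm by 85 mm) begins 54 mm behind the grasp point. The pads swing forward as they close: fully open they stand 13 mm farther back than shut.
Start: joints at [-1.3, 0.628, 0.038, 1.517, -0.027, 0.996, -0.02], TCP at [214.78, 613.505, 192.213] pointing down, gripper open.
Joint ranges: [-3.06, 3.06], [-0.37, 2.12], [-1.25, 1.32], [0.18, 2.47], [-1.1, 4.24], [0.23, 1.98], [-2.94, 2.94]. Speed limits (rad/s): [2.57, 2.57, 3.14, 3.14, 3.14, 3.14, 3.14].

### API

Orientations are given as [roll, pitch, yaw] about the fixed x, y, z axes, in that order (R = Rz(yaw) Ry(pitch) Rx(roll)).
In Python, from cell import sensors, get_image, camera_params, order gives the robot as it stands.
- The arm moves only by the shell command python3 -m inch 'ROWS' [OPENING]. ROWS is JSON, a list that holds one entry, the list of rows, each a list of 4 numbers: the shift along the tool's x, y, z in cm, then the turn about the tool's z in degrees. A call has 1 to 8 rows; each row is the pose to reach, as a shift and turn from the pose commanded when the call began, along the tool's axes at that moment; what a row does not reach only later rows make up. A row lasts 1/12 s, in which the tool goes at most 41.7 mm and 7.16 degrees, less where a joint would pass 70% of its speed; a pose out of reach is approached as far as the arm can. A call with a gripper value outside its range is refused whole. OPENING is the finger opening in cm, from 0 to 8.54, set as the call begins (- or left out, the last holds). The fingers move at their own pace and stop on an object; the grip force is fixed at half the most. Time passes only in rows, so rows that repeat a pose let the fingers close. It gives the time, the measured TCP pose, the force, the opening and the grip force at its end, in the units of the state.
- sensors.read_state(): the state, without advancing time (a new reading comes with each control period).
- get_image(name): name is "scene" or "top" or "wrist"; returns the picture (384x512x3 uint8, blue, green, red); there is no depth.
- camera_params(name): a dict with "mtx" (3x3 intrinsics, pixels), "D" ([k1, k2, p1, p2, k3] as OpenCV has them; the pictures are not rectified), "rvec" (rotation vector, rad) and "tvec" (3), from world to camera coordinates, as OpenCV has them. Camera axes: x right, y down, z forward; pixel columns grow to the right and rows downward; lengths in mm; the calibration is good to about 2 mm. A picture is of the moment at which its call begins: read the wrist's pose just before it. camera_params takes no time and is no camera call; for the wrist camera it gives the pose at the moment of the call.
- order.finish_job(): hands the job in; it is judged then, once.
The state is a dict: "clock": time; "qpos": joint angles; "qd": joint speeds; "tau": joint torques, N m; "eef_pos": TCP position; "tool_rot": TCP orientation; "force": force on the tool from outside, world axes, zero at the start; "torque": the same for the moment, N m; "width": finger opening in mm; "gripper_force": force on a finger pad.
Only numpy, scipy, OpenCV 4.12 (cv2) and the standard library are available. Lean on these libraries where they do the work, as an engineer would, in place of code of your own. Each camera call takes 0.05 s, during which the arm holds its last target. There are 200 camera calls.

### The job

Put the washed clay press back together at its hinge: slide the loose top plate back until it stops against the hinge end and its eye lines up with the two bracket eyes, then take the longer of the two flat-handled pins and push it through one bracket eye, the plate's eye and the other bracket eye until the shoulder of its handle is up against the bracket. Finish still gripping the pin by its handle, holding it home so that the retaining clip can be fitted: do not let go. Leave the shorter lever pin and the lever lying where they are and do not knock the raw clay bowl.

Things in the scene. Friction and masses are not known exactly. Their poses are not given: they have to be found in the camera images.
- press: Clay press, fixed to the bench, lever removed: grey cast base (x -130 to 105, y -95 to 95 mm) with a loose aluminium top plate. Origin on the bench below it; x points from its open front (robot side) to the hinge end, y left, z up. Hinge axis along y at x = 85, z = 50 mm. At the front, x = -117, two yoke ears 51 mm high at y = +-21. The bench to its left (+y) is free of tall things: insert from there.
- top_plate (a joint): How far the top plate stands short of home, in m: 0 = fully home against its stop, its own eye (60 mm long, 32 mm outside, 15 mm bore) in line between the bracket eyes; larger = displaced towards the press's front, up to 0.036. Slides in straight guides with about 4 N of friction and stays where it is left.
- bearing_pad (a point): Middle of the top face of the block on the top plate where the lever bears: 36 mm along the press's x, 50 mm along y, 20 mm high, top at z = 54.5 mm. It moves with the plate, whose clear flat face (z = 34.5 mm) lies in front of it. Its front face is the place to push the plate home.
- eye_left (a point): Centre of the bore of the press's left bracket eye, at x 85, y +52, z 50 mm of the press; axes as the press's. A fixed tube along y, 20 mm long, 32 mm outside diameter, 15 mm bore; outer face at y = +62 mm of the press, top at z = 66 mm.
- eye_right (a point): The same for the right bracket eye, at y -52 mm of the press; outer face at y = -62 mm.
- hinge_pin_handle (a point): Centre of the longer pin's flat handle, half-way up. x runs along the pin to the shank's end. Handle 60 mm long (x -30 to +30), 24 wide (y), 12 thick (z); then a round shank, 12 mm diameter, same axis, from the shoulder at x = 30 to x = 168 mm, its last 5 mm tapered to 6 mm diameter. Steel, about 0.16 kg. Lies flat on the bench, handle away from the press.
- hinge_pin_end (a point): Middle of the end face of the longer pin's shank.
- lever_pin_handle (a point): Centre of the flat handle of the shorter pin (for the lever, not wanted now): handle 50 x 24 x 12 mm, shank 60 mm long, 12 mm diameter, x along the pin towards the shank. Lies about parallel to the longer pin, the two may be either way round.
- press_lever: The press's lever, a dark bar about 340 mm long with a rubber grip, lying on the far side of the bench. Origin under its middle, x along it towards the grip.
- green_bowl: Small raw clay bowl, 96 mm wide, 55 mm high, standing to the right of the press. Origin: middle of its underside.

How it is judged:
By the outcome, as a careful person would: the job done as asked, in the order asked, and still so for the second after the job is handed in, while the arm keeps its last pose, push and grip.
It also fails if it takes over 61 s, if anything falls off the work surface, if the arm or the gripper's body presses on something with over 40 N, if the wrist force passes 120 N, or if a joint passes its speed limit or range.

## Working session

There is one attempt and no reset: what is moved stays moved. The work goes in short steps, Python scripts to look and compute and a shell command to move; the robot and the scene stay as the last step left them, time stands still between calls to the robot, and variables do not carry over. Pictures are saved under pics/ and viewed, at most 10 in all, crops included, and the job is handed in when it is done.

```bash
ls; mkdir -p pics
python3 - <<'E'
from cell import *
import cv2,numpy as np
s=sensors.read_state();print({k:np.round(v,3) for k,v in s.items()})
for n in("top","scene"):
    cv2.imwrite(f"pics/{n}0.png",get_image(n));p=camera_params(n)
    R=cv2.Rodrigues(np.array(p["rvec"],float))[0];print(n,p["mtx"],p["D"],-R.T@np.array(p["tvec"]).ravel())
E
```

```text
pics
{'clock': np.float64(0.0), 'qpos': array([-1.3  ,  0.629,  0.038,  1.518, -0.027,  0.996, -0.02 ]), 'qd': array([ 0.002,  0.   ,  0.002,  0.002, -0.001, -0.001, -0.002]), 'tau': array([-0.0000e+00, -5.6340e+01,  1.2270e+00, -1.9344e+01,  1.1000e-02,
        1.1000e-02, -0.0000e+00]), 'eef_pos': array([214.543, 612.819, 191.31 ]), 'tool_rot': array([-3.14 ,  0.   ,  2.805]), 'force': array([-0.604, -0.762,  0.612]), 'torque': array([-0.055,  0.038, -0.016]), 'gripper_force': np.float64(0.0), 'width': np.float64(85.482)}
top [[431.05769502   0.         253.28039702]
 [  0.         431.05769502 189.09391166]
 [  0.           0.           1.        ]] [-0.14808427  0.          0.          0.          0.        ] [ 436.51661615  -10.33734708 1221.14470151]
scene [[403.05544621   0.         249.7627678 ]
 [  0.         403.05544621 193.30901088]
 [  0.           0.           1.        ]] [-0.02673199  0.          0.          0.          0.        ] [965.13368222 605.82857278 885.66506594]
```

View pics/top0.png

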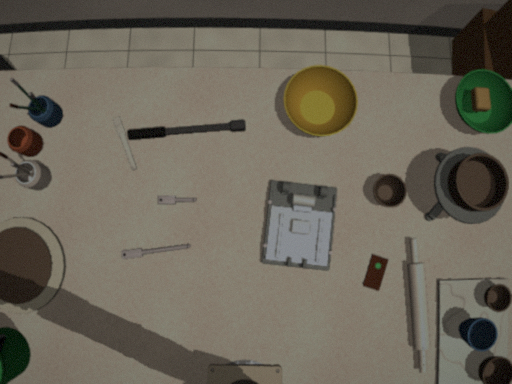

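View pics/scene0.png

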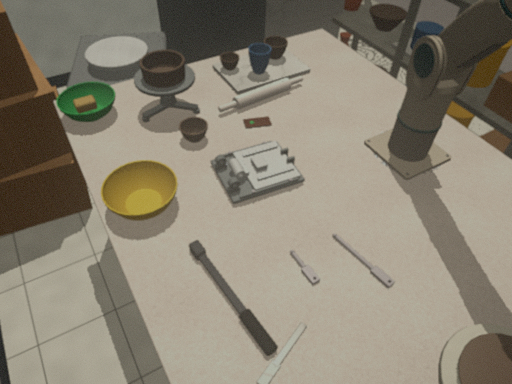

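The top view shows the press at about (300,225) with its hinge end up. The long pin's handle is at (135,253) with its tip at (190,245), and the short pin is at (168,199). The lever is at (190,130). The scene view agrees.

```bash
cat > h.py <<'E'
import cv2,numpy as np
from cell import sensors,get_image,camera_params,order
def cam(n):
    p=camera_params(n);return [np.array(p[k],float) for k in("mtx","D","rvec","tvec")]
def ray(c,uv):
    K,D,r,t=c;R=cv2.Rodrigues(r)[0]
    q=cv2.undistortPoints(np.array(uv,float).reshape(-1,1,2),K,D).reshape(-1,2)
    d=np.c_[q,np.ones(len(q))]@R;return -R.T@t.ravel(),d
def onz(c,uv,z):
    o,d=ray(c,uv);return o+d*((z-o[2])/d[:,2])[:,None]
def proj(c,P):
    return cv2.projectPoints(np.array(P,float).reshape(-1,3),c[2],c[3],c[0],c[1])[0].reshape(-1,2)
def snap(n,f,scale=1.5):
    c=cam(n);s=sensors.read_state();im=get_image(n);np.savez(f"pics/{f}.npz",im=im,K=c[0],D=c[1],r=c[2],t=c[3],pos=s["eef_pos"],rot=s["tool_rot"])
    cv2.imwrite(f"pics/{f}.png",cv2.resize(im,None,fx=scale,fy=scale,interpolation=cv2.INTER_CUBIC));return c,im,s
def load(f):
    d=np.load(f"pics/{f}.npz");return (d["K"],d["D"],d["r"],d["t"]),d["im"],d["pos"],d["rot"]
E
python3 - <<'E'
from h import *
np.set_printoptions(precision=1,suppress=True)
c=cam("top");s=cam("scene")
print("top pin h/end,short h/end z6",onz(c,[(135,253),(190,245.5),(166,199.5),(196,199.5)],6))
print("scene pin",onz(s,[(381,274),(334,236),(311,276),(292,252)],6))
print("press base top corners ~z25",onz(c,[(267,181),(336,185),(330,270),(261,264)],25))
print("pad",onz(c,[(300,227)],54.5), onz(s,[(260,165)],54.5))
w=cv2.imread("pics/top0.png")
cr=cv2.resize(w[170:280,110:350],None,fx=3.3,fy=3.3,interpolation=cv2.INTER_CUBIC)
cv2.imwrite("pics/crop0.png",cr)
E
```

```text
top pin h/end,short h/end z6 [[405.6 316.3   6. ]
 [430.6 160.2   6. ]
 [559.2 233.1   6. ]
 [560.8 147.2   6. ]]
scene pin [[401.2 319.    6. ]
 [432.2 166.4   6. ]
 [559.  236.7   6. ]
 [560.5 153.8   6. ]]
press base top corners ~z25 [[ 614.5  -52.9   25. ]
 [ 606.7 -247.9   25. ]
 [ 369.4 -230.4   25. ]
 [ 383.7  -39.5   25. ]]
pad [[ 485.9 -142.9   54.5]] [[ 493.4 -125.4   54.5]]
```

View pics/crop0.png

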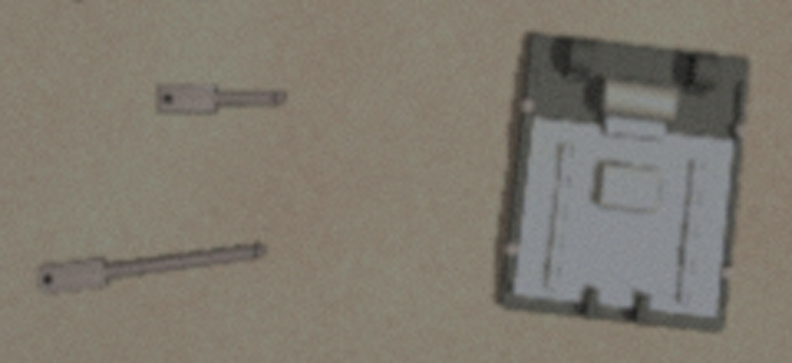

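The crop shows the plate displaced forward: its eye at (640,98) stands short of the bracket line at about (565–700,60). The long pin's handle is at (72,275) and its tip at (262,250).

```bash
python3 - <<'E'
from h import *
from scipy.spatial.transform import Rotation as Ro
np.set_printoptions(precision=2,suppress=True)
c=cam("wrist");s=sensors.read_state();T=Ro.from_euler("xyz",s["tool_rot"]).as_matrix()
R=cv2.Rodrigues(c[2])[0];o=-R.T@c[3].ravel();print(T.T@(o-s["eef_pos"]),"\n",T.T@R.T,c[0][0,0])
print(T)
d=np.array([450,-130,330])-s["eef_pos"];print(T.T@d)
E
python3 -m inch '[[[-3,-3,-1,7],[-6,-5.5,-2,14],[-8.5,-8.5,-3,21],[-11,-11.5,-4,28],[-13.5,-14.5,-5,35],[-16,-18,-6,42],[-18.5,-21,-7,49],[-21,-24,-8,56]]]'
```

```text
[  76.97   -0.27 -183.44] 
 [[ 0.   -0.95 -0.3 ]
 [ 1.    0.    0.  ]
 [-0.   -0.3   0.95]] 284.8092719299254
[[-0.94  0.33 -0.  ]
 [ 0.33  0.94 -0.  ]
 [-0.   -0.   -1.  ]]
[-467.71 -623.6  -137.55]
clock: 0.77
eef_pos: [333.5, 315.4, 272.4]
tool_rot: [-3.141, 0.0, 1.822]
force: [1.0, 0.1, 0.2]
width: 85.6
gripper_force: 0.0
```

```bash
python3 -c "
from h import *
snap('wrist','w1')"
python3 -m inch '[[[-4,0.3,0,6],[-8,0.6,0,12],[-12,0.9,-0.5,18],[-16,1.2,-1,18],[-20,1.6,-1.5,18],[-24,2,-2,18],[-28,2.3,-2,18],[-32,2.6,-2.5,18]]]'
python3 -m inch '[[[-4,-0.8,0,0],[-8,-1.6,0,0],[-12,-2.4,0,0],[-12,-2.4,0,0],[-12,-2.4,0,0]]]' 0
python3 -c "
from h import *
snap('wrist','w2')"
```

```text
clock: 1.48
eef_pos: [439.8, 13.1, 296.9]
tool_rot: [-3.141, -0.0, 1.514]
force: [1.2, -0.5, 0.8]
width: 85.5
gripper_force: 0.0
clock: 1.9
eef_pos: [408.4, -105.8, 297.2]
tool_rot: [-3.142, 0.0, 1.508]
force: [0.2, 1.0, 0.3]
width: 25.6
gripper_force: 0.0
```

View pics/w1.png

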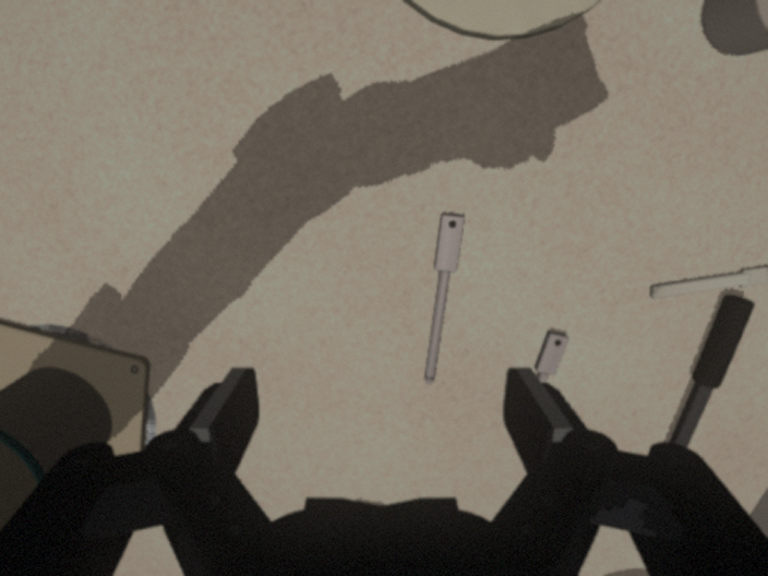

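View pics/w2.png

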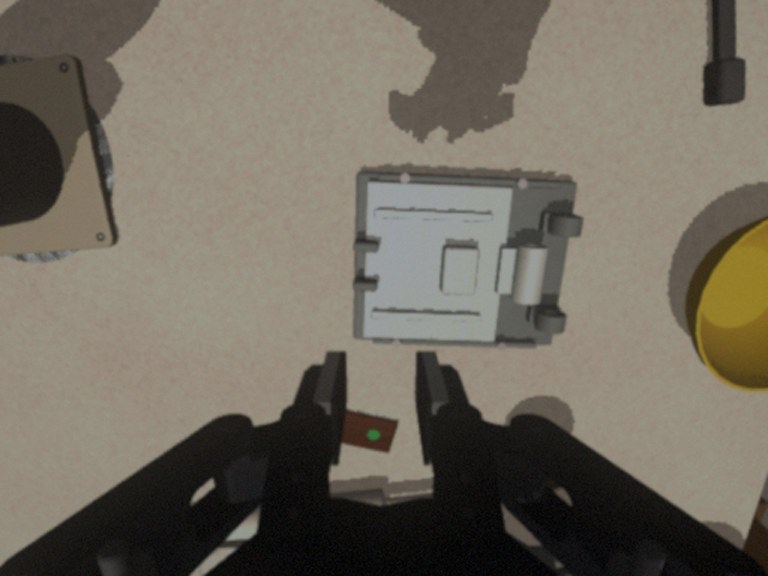

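w1 shows the long pin's handle centre near (450,242), its shoulder at (445,271) and its tip at (429,381). w2 shows the press, with the pad corners near (445,243) and (475,294), the left eye at (565,224) and the right eye at (550,320).

Run:
```python
from h import *
np.set_printoptions(precision=1,suppress=True)
c,im,pos,rot=load("w1")
g=cv2.cvtColor(im,cv2.COLOR_BGR2HSV)
P=onz(c,np.array([(451,242),(458,213),(445,271),(429,381)])/1.5,[6])
print("pin: handle,handle end?,shoulder,tip",P, np.linalg.norm(P[3]-P[2]))
c,im,pos,rot=load("w2")
pad=onz(c,np.array([(445,243),(479,243),(475,294),(441,294)])/1.5,54.5)
print("pad",pad,pad.mean(0))
print("sizes",np.linalg.norm(pad[0]-pad[1]),np.linalg.norm(pad[1]-pad[2]))
e=onz(c,np.array([(546,224),(582,224),(533,320),(566,320)])/1.5,50);print("eyes",e)
d=(e[0]+e[1]-e[2]-e[3])/2;print(np.linalg.norm(d),np.degrees(np.arctan2(d[1],d[0])))
cr=cv2.resize(im[105:240,225:400],None,fx=4.4,fy=4.4,interpolation=cv2.INTER_CUBIC)
cv2.imwrite("pics/c2.png",cv2.convertScaleAbs(cr,alpha=1.4))
```

```text
pin: handle,handle end?,shoulder,tip [[408.3 325.3   6. ]
 [406.4 356.7   6. ]
 [411.4 293.1   6. ]
 [432.5 159.5   6. ]] 135.210556128912
pad [[ 472.9 -115.5   54.5]
 [ 507.5 -117.6   54.5]
 [ 503.5 -171.7   54.5]
 [ 467.7 -169.4   54.5]] [ 487.9 -143.5   54.5]
sizes 34.61750390190862 54.29130578590974
eyes [[ 577.3 -102.8   50. ]
 [ 615.  -104.8   50. ]
 [ 568.2 -207.    50. ]
 [ 605.  -209.5   50. ]]
104.89278476671716 84.8081872342818
```

View pics/c2.png

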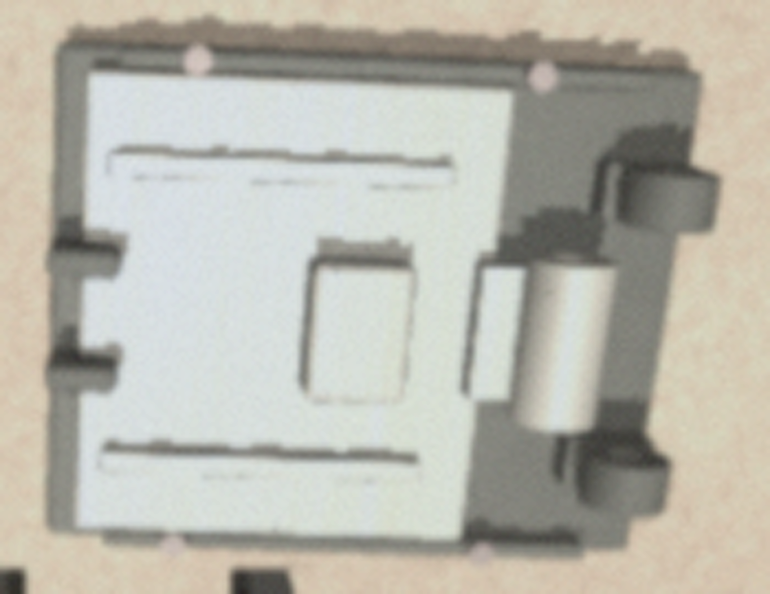

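```bash
python3 -m inch '[[[-1.6,2.2,0,1],[-3.2,4.4,2,1],[-3.2,4.4,6,1],[-3.2,4.4,10,1],[-3.2,4.4,14,1],[-3.2,4.4,18,1],[-3.2,4.4,20,1],[-3.2,4.4,21,1]]]' 0
python3 -m inch '[[[0,0,1.5,0],[0,0,3,0],[0,0,4,0],[0,0,4.6,0],[0,0,4.6,0],[0,0,4.6,0]]]'
```

```text
clock: 2.62
eef_pos: [449.6, -135.4, 83.8]
tool_rot: [-3.135, -0.002, 1.499]
force: [-0.8, -0.6, 0.2]
width: -0.0
gripper_force: 0.0
clock: 3.12
eef_pos: [452.0, -137.7, 41.6]
tool_rot: [3.141, -0.0, 1.497]
force: [-0.2, 0.1, 0.2]
width: -0.2
gripper_force: 0.0
```

```bash
python3 -m inch '[[[0,0.5,0.1,0],[0,1,0.1,0],[0,1.4,0.1,0],[0,1.8,0.1,0],[0,2.1,0.1,0],[0,2.4,0.1,0],[0,2.4,0.1,0]]]'
python3 -m inch '[[[0,0.2,0,0],[0,0.4,0,0],[0,0.6,0,0],[0,0.7,0,0],[0,0.8,0,0],[0,0.8,0,0]]]'
```

```text
clock: 3.7
eef_pos: [476.1, -140.1, 40.2]
tool_rot: [3.141, 0.0, 1.496]
force: [-0.9, 0.7, 0.8]
width: -0.4
gripper_force: 0.0
clock: 4.2
eef_pos: [483.3, -140.7, 40.2]
tool_rot: [3.141, 0.0, 1.496]
force: [0.3, -1.0, -0.1]
width: 0.4
gripper_force: 0.0
```

```bash
python3 -m inch '[[[0,0.2,0,0],[0,0.4,0,0],[0,0.6,0,0],[0,0.8,0,0],[0,1.0,0,0]]]'
python3 -m inch '[[[0,0.1,0,0],[0,0.2,0,0],[0,0.3,0,0],[0,0.4,0,0],[0,0.5,0,0]]]'
python3 -c "
from h import *
snap('wrist','w3')"
```

```text
clock: 4.62
eef_pos: [493.4, -141.4, 40.2]
tool_rot: [3.142, 0.0, 1.496]
force: [0.8, -0.2, -0.5]
width: 0.1
gripper_force: 0.0
clock: 5.03
eef_pos: [498.1, -141.8, 40.2]
tool_rot: [-3.141, -0.0, 1.496]
force: [0.1, 0.3, 0.4]
width: 0.0
gripper_force: 0.0
```

View pics/w3.png

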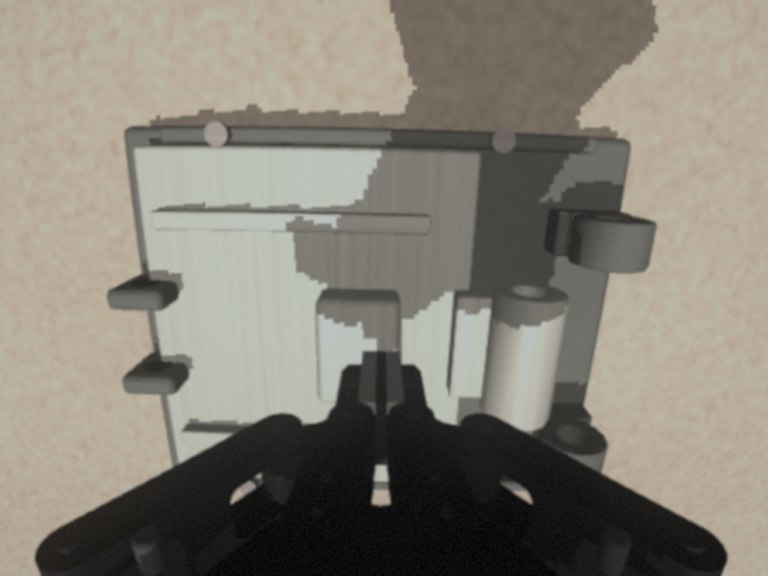

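w3 shows the fingertips at about (381,355–400), overlapping the pad at (318–400, 290–400). The plate eye at (525,355) is still short of the bracket line, from (612,240) to (572,435). I'll check the projections.

Run:
```python
from h import *
np.set_printoptions(precision=1,suppress=True)
c,im,pos,rot=load("w3")
print(proj(c,[pos,pos+[0,0,19]])*1.5)
for z in(34.5,40,54.5,60,70): print(z,onz(c,np.array([(381,352),(381,402)])/1.5,z))
pad=onz(c,np.array([(318,292),(400,292),(318,400)])/1.5,54.5);print(pad)
e=onz(c,np.array([(573,242),(655,242),(486,360),(557,360)])/1.5,50);print(e)
for n in("w2","w3"):
    c=load(n)[0];R=cv2.Rodrigues(c[2])[0];print(-R.T@c[3].ravel(),load(n)[2])
print(sensors.read_state())
```

```text
[[381.4 330.5]
 [381.5 347.9]]
34.5 [[ 497.  -155.4   34.5]
 [ 494.9 -183.2   34.5]]
40 [[ 497.1 -152.7   40. ]
 [ 495.1 -179.8   40. ]]
54.5 [[ 497.6 -145.9   54.5]
 [ 495.8 -170.8   54.5]]
60 [[ 497.8 -143.3   60. ]
 [ 496.  -167.3   60. ]]
70 [[ 498.1 -138.5   70. ]
 [ 496.5 -161.1   70. ]]
[[ 473.6 -116.6   54.5]
 [ 507.5 -119.2   54.5]
 [ 467.4 -167.7   54.5]]
[[ 581.1 -104.2   50. ]
 [ 617.  -106.6   50. ]
 [ 544.4 -155.6   50. ]
 [ 577.  -158.4   50. ]]
[412.6 -29.6 480.7] [ 408.4 -105.8  297.2]
[503.3 -65.6 223.6] [ 498.1 -141.8   40.2]
{'clock': 5.0833, 'qpos': array([-0. ,  0.7,  0.4,  2. , -0.5,  0.5,  0.7]), 'qd': array([-0.,  0., -0.,  0., -0., -0.,  0.]), 'tau': array([  0.1, -48.9,   6.1,  -9.3,   0. ,   0.1,  -0. ]), 'eef_pos': array([ 498.4, -141.8,   40.2]), 'tool_rot': array([3.1, 0. , 1.5]), 'force': array([ 1.5, -0.2, -0.6]), 'torque': array([-0. , -0.1, -0. ]), 'gripper_force': 0.0, 'width': -0.11013282251209011}
```

Run:
```python
from h import *
np.set_printoptions(precision=1,suppress=True)
c,im,s=snap("scene","s3",1)
g=im.max(2).astype(int);g0=cv2.imread("pics/scene0.png").max(2).astype(int)
for h in range(-20,140,8):
    p=proj(c,s["eef_pos"]+[0,0,h])[0];u,v=np.round(p).astype(int);print(h,p,g[v,u-4:u+5:2],g0[v,u-4:u+5:2])
```

```text
-20 [255.4 170.4] [187 156 125 102 104] [178 177 134  94  95]
-12 [255.5 168.5] [188 141 102  91  98] [180 146 100  92  95]
-4 [255.6 166.6] [182 117  98 112 107] [176 111 108 139 117]
4 [255.7 164.7] [134  96 125 129 128] [126  96 161 177 176]
12 [255.7 162.8] [108 126 132 142 166] [101 143 180 179 177]
20 [255.8 160.8] [116 180 183 187 184] [113 173 178 180 179]
28 [255.9 158.9] [168 188 183 186 190] [163 177 181 178 177]
36 [256.  156.9] [190 155 103 107 162] [178 179 180 178 178]
44 [256.1 154.9] [136  73  78  79 102] [139 164 179 176 178]
52 [256.1 152.8] [109  54  84  73  69] [140 113 125 135 165]
60 [256.2 150.8] [118  58  82  79  77] [179 176 164 158 119]
68 [256.3 148.7] [81 62 69 73 79] [178 179 178 180 181]
76 [256.4 146.6] [60 63 61 65 59] [153 170 179 179 178]
84 [256.5 144.5] [60 68 58 65 64] [170 144 150 153 168]
92 [256.6 142.4] [60 66 61 58 65] [178 178 177 176 170]
100 [256.6 140.2] [63 56 67 63 66] [179 177 178 176 179]
108 [256.7 138.1] [65 60 62 60 66] [179 178 179 177 177]
116 [256.8 135.9] [61 59 56 62 59] [177 179 178 181 174]
124 [256.9 133.6] [60 60 65 64 62] [178 178 177 179 174]
132 [257.  131.4] [66 61 67 59 65] [179 178 181 178 179]
```

The fingertips really end about 36 mm above the reported TCP. The wrist and scene views both say so, so the first push passed over the pad. I'll back off, go lower and push again.

```bash
python3 -m inch '[[[0,-2.5,0,0],[0,-4.8,0,0],[0,-5,1,0],[0,-5,2,0],[0,-5,3,0],[0,-5,3.4,0],[0,-5,3.4,0],[0,-5,3.4,0]]]'
python3 -m inch '[[[0,0.5,0,0],[0,1,0,0],[0,1.3,0,0],[0,1.6,0,0],[0,1.8,0,0],[0,2,0,0]]]'
```

```text
clock: 5.8
eef_pos: [448.2, -138.1, 6.2]
tool_rot: [-3.141, -0.0, 1.496]
force: [1.1, 0.2, 0.5]
width: 0.1
gripper_force: 0.0
clock: 6.3
eef_pos: [467.8, -139.7, 6.3]
tool_rot: [-3.141, 0.0, 1.495]
force: [-4.5, -2.2, 5.0]
width: 0.3
gripper_force: 2.8
```

```bash
python3 -m inch '[[[0,0.4,0,0],[0,0.8,0,0],[0,1.2,0,0],[0,1.6,0,0],[0,2,0,0],[0,2.3,0,0],[0,2.5,0,0]]]'
python3 -m inch '[[[0,0.1,0,0],[0,0.2,0,0],[0,0.3,0,0],[0,0.4,0,0]]]'
```

```text
clock: 6.88
eef_pos: [489.1, -141.8, 6.2]
tool_rot: [-3.135, -0.001, 1.494]
force: [-14.7, -2.0, 13.1]
width: -0.1
gripper_force: 9.2
clock: 7.22
eef_pos: [489.1, -141.7, 6.1]
tool_rot: [-3.129, -0.002, 1.493]
force: [-18.9, -3.2, 20.0]
width: -0.1
gripper_force: 12.7
```

```bash
python3 -c "
from h import *
snap('wrist','w4')"
```

```text
(no output)
```

View pics/w4.png

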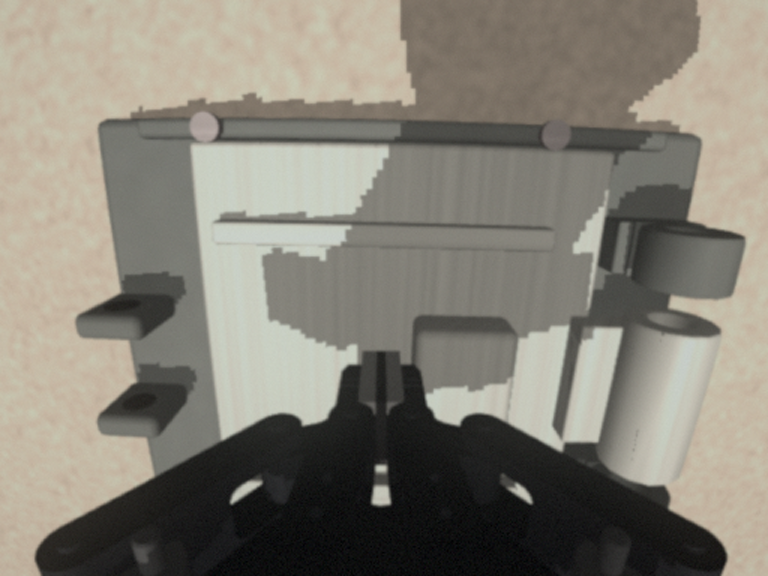

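w4 shows the plate pushed back, with the plate eye (left face at 680,322; edges about 608–712 near row 380) nearly in line with the left bracket (634–745, row 262). I'll compute the alignment.

Run:
```python
from h import *
np.set_printoptions(precision=1,suppress=True)
c,im,pos,rot=load("w4")
e=onz(c,np.array([(634,262),(745,262),(610,400),(707,400),(632,320),(719,326)])/1.5,50);print(e)
print((e[0]+e[1])/2,(e[2]+e[3])/2)
p=onz(c,np.array([(413,322),(517,322)])/1.5,54.5);print("pad",p)
```

```text
[[ 578.9 -105.1   50. ]
 [ 620.2 -107.8   50. ]
 [ 575.3 -158.6   50. ]
 [ 614.9 -162.6   50. ]
 [ 580.3 -126.4   50. ]
 [ 614.2 -131.5   50. ]]
[ 599.5 -106.4   50. ] [ 595.1 -160.6   50. ]
pad [[ 502.  -119.4   54.5]
 [ 537.4 -122.1   54.5]]
```

The plate is home: the push force rises with no further motion, and the eye axes line up at yaw of about 85.4°. I'll back off, lift, and go to the pin, turning so the camera looks from the tip side.

```bash
python3 -m inch '[[[0,-1,0,0],[0,-1.5,-3,0],[0,-1.5,-6,-6],[3,-2,-9,-12],[7,-3,-12,-18],[11,-4,-14,-24],[15,-5,-15,-30],[19,-6,-16,-36]]]' 8
python3 -c "
from h import *
s=sensors.read_state();print(s['qpos'].round(2),s['tool_rot'])
from scipy.spatial.transform import Rotation as Ro
T=Ro.from_euler('xyz',s['tool_rot']).as_matrix();print((T.T@(np.array([407.5,324.5,160])-s['eef_pos'])).round(1))"
```

```text
clock: 7.93
eef_pos: [455.9, 39.7, 164.1]
tool_rot: [3.137, 0.002, 2.129]
force: [0.8, 1.0, 0.5]
width: 80.3
gripper_force: 0.0
[-0.44  0.42  0.41  2.08 -0.26  0.68  0.7 ] [3.13675176e+00 1.79165106e-03 2.12912432e+00]
[267.2 109.8   4.2]
```

```bash
python3 -m inch '[[[4,1.5,0,6],[8,3.2,0,12],[12,5,0,18],[16,6.6,0,23],[20,8.2,0,23],[24,9.8,0,23],[26.7,11,0,23],[26.7,11,0,23]]]' 8
python3 - <<'E'
from h import *
np.set_printoptions(precision=1,suppress=True)
c,im,s=snap("wrist","w5");print(s["eef_pos"],s["tool_rot"],s["qpos"])
# bright, low-saturation pin mask
hsv=cv2.cvtColor(im,cv2.COLOR_BGR2HSV)
B=proj(c,[[407,325,6],[427,195,6]]);print(B)
lab=cv2.cvtColor(cv2.GaussianBlur(im,(3,3),0),cv2.COLOR_BGR2LAB)
for p in B: u,v=B[0].astype(int)
print(lab[v,u-40:u+41:4])
E
```

```text
clock: 8.6
eef_pos: [405.2, 334.0, 162.1]
tool_rot: [3.139, -0.007, 1.736]
force: [-0.2, -0.3, -0.3]
width: 79.6
gripper_force: 0.0
[405.2 334.  162.1] [ 3.1 -0.   1.7] [-1.1  0.5  0.5  1.9 -0.4  0.8 -0.2]
[[253.8 179.2]
 [252.5 272.5]]
[[152 128 138]
 [151 129 138]
 [150 129 137]
 [155 127 137]
 [155 127 137]
 [152 128 137]
 [150 129 138]
 [142 129 137]
 [146 131 132]
 [151 131 132]
 [147 131 132]
 [144 130 132]
 [124 130 132]
 [151 128 137]
 [151 128 138]
 [155 127 137]
 [155 127 137]
 [156 126 137]
 [150 129 137]
 [153 128 137]
 [152 128 138]]
```

View pics/w5.png

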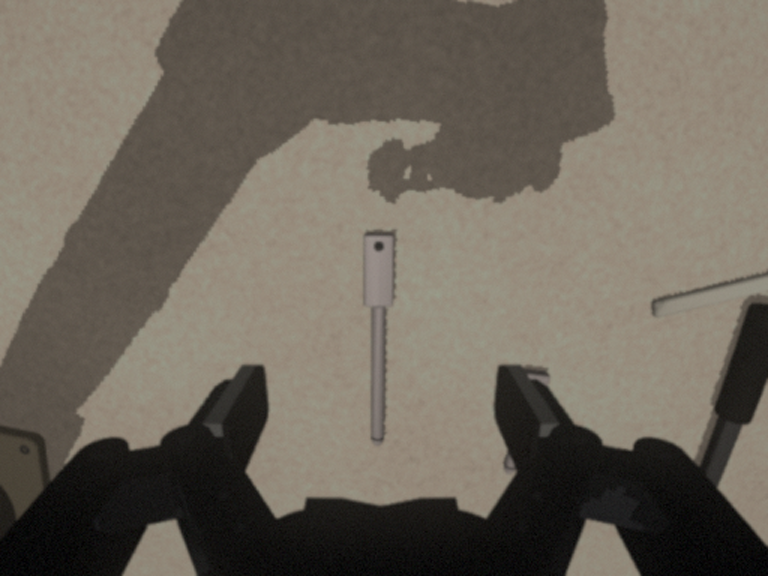

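w5 shows the pin nearly along the tool axis, with the handle at (378,270), shoulder at (378,306) and tip at (377,440). I'll measure it by colour mask.

Run:
```python
from h import *
from scipy.spatial.transform import Rotation as Ro
np.set_printoptions(precision=2,suppress=True)
c,im,pos,rot=load("w5")
lab=cv2.cvtColor(cv2.GaussianBlur(im,(3,3),0),cv2.COLOR_BGR2LAB)
m=np.zeros(im.shape[:2],np.uint8);m[140:310,225:280]=(lab[140:310,225:280,2]<135)*1
m=cv2.morphologyEx(m,cv2.MORPH_OPEN,np.ones((3,3)))
n,L,st,ce=cv2.connectedComponentsWithStats(m);k=1+np.argmax(st[1:,4]);print(st[k])
v,u=np.where(L==k)
cen=[];w=[]
for r in range(v.min(),v.max()+1):
    x=u[v==r]; cen.append((x.mean(),r));w.append(np.ptp(x)+1)
cen=np.array(cen);w=np.array(w);hs=w>14
P=onz(c,cen,[9]) 
H=P[hs];S=P[~hs]
T=Ro.from_euler("xyz",rot).as_matrix()
top=onz(c,[cen[hs][0],cen[hs][-1]],12);print("handle ends z12",top,np.linalg.norm(top[0]-top[1]),"mean",top.mean(0))
d=np.polyfit(P[:,1],P[:,0],1);print("axis yaw",np.degrees(np.arctan2(1,d[0])),"tool",np.degrees(rot[2]))
tip=onz(c,[cen[-1]],6)[0];print("tip",tip,"widths",w[::8])
ctr=top.mean(0);ctr[2]=pos[2];q=T.T@(ctr-pos);print("shift tool",q)
```

```text
[ 242  154   21  143 1812]
handle ends z12 [[400.97 355.22  12.  ]
 [409.56 296.15  12.  ]] 59.694121227167024 mean [405.27 325.68  12.  ]
axis yaw 99.02244541448499 tool 99.48965203010415
tip [431.19 156.71   6.  ] widths [ 6 20 20 20 20 20 19  9 10  9  9  9  9  9  9  9  8  8]
shift tool [-8.25 -1.35 -0.06]
```

```bash
python3 -m inch '[[[-0.8,-0.1,3,0.5],[-0.8,-0.1,6,0.5],[-0.8,-0.1,9,0.5],[-0.8,-0.1,12,0.5],[-0.8,-0.1,15,0.5],[-0.8,-0.1,17,0.5],[-0.8,-0.1,18.3,0.5],[-0.8,-0.1,18.3,0.5]]]' 3.8
python3 -m inch '[[[0,0,0.2,0],[0,0,0.4,0],[0,0,0.5,0],[0,0,0.5,0]]]'
python3 -m inch '[[[0,0,0.2,0],[0,0,0.4,0],[0,0,0.4,0]]]'
```

```text
clock: 9.32
eef_pos: [407.1, 312.8, -22.9]
tool_rot: [-3.139, 0.002, 1.713]
force: [-0.2, 0.1, -0.6]
width: 37.6
gripper_force: 0.0
clock: 9.65
eef_pos: [408.2, 314.8, -24.9]
tool_rot: [3.14, -0.001, 1.714]
force: [-0.4, 0.2, 0.5]
width: 37.9
gripper_force: 0.0
clock: 9.9
eef_pos: [407.5, 314.5, -29.7]
tool_rot: [3.142, -0.0, 1.714]
force: [0.1, -0.3, 0.3]
width: 38.1
gripper_force: 0.0
```

```bash
python3 -m inch '[[[0.6,0,0,-0.8],[1.1,0,0.2,-0.8],[1.1,0,0.4,-0.8],[1.1,0,0.4,-0.8],[1.1,0,0.4,-0.8]]]'
python3 -m inch '[[[0,0,0.2,0],[0,0,0.3,0],[0,0,0.3,0]]]'
```

```text
clock: 10.32
eef_pos: [405.8, 325.2, -33.9]
tool_rot: [-3.141, 0.0, 1.728]
force: [0.2, -0.7, 0.2]
width: 38.1
gripper_force: 0.0
clock: 10.57
eef_pos: [405.9, 324.9, -36.9]
tool_rot: [-3.141, 0.0, 1.728]
force: [-0.6, 0.1, -0.5]
width: 38.0
gripper_force: 0.0
```

```bash
python3 -m inch '[[[0,0,0.2,0],[0,0,0.3,0],[0,0,0.3,0]]]'
python3 -m inch '[[[0,0,0.2,0],[0,0,0.2,0]]]'
```

```text
clock: 10.82
eef_pos: [405.9, 325.1, -39.9]
tool_rot: [-3.141, 0.0, 1.728]
force: [-0.5, 0.1, -0.6]
width: 38.1
gripper_force: 0.0
clock: 10.98
eef_pos: [406.0, 325.3, -40.3]
tool_rot: [3.142, -0.001, 1.728]
force: [-2.5, -2.1, 15.6]
width: 38.2
gripper_force: 7.9
```

```bash
python3 -m inch '[[[0,0,-0.4,0],[0,0,-0.4,0],[0,0,-0.4,0]]]'
python3 -m inch '[[[0,0,0,0],[0,0,0,0],[0,0,0,0],[0,0,0,0],[0,0,0,0],[0,0,0,0],[0,0,0,0]]]' 0
```

```text
clock: 11.23
eef_pos: [406.2, 325.4, -37.6]
tool_rot: [3.141, -0.0, 1.728]
force: [-1.1, 0.1, 0.4]
width: 38.3
gripper_force: 0.0
clock: 11.82
eef_pos: [405.9, 325.2, -37.6]
tool_rot: [-3.141, -0.0, 1.728]
force: [-1.4, -0.7, 5.8]
width: 22.7
gripper_force: 59.2
```

```bash
python3 -m inch '[[[0,0,-1,0],[0,0,-2.5,0],[0,0,-4.5,0],[0,0,-6,0],[0,0,-7,0],[0,0,-7,0]]]' 0
python3 -m inch '[[[-1,0.7,0,2],[-3,2,0,5],[-6,4,0,8],[-9,6,0,11],[-12,8.1,0,13.6],[-15,10.1,0,13.6],[-18,12.1,0,13.6],[-20,13.5,0,13.6]]]'
python3 -c "
from h import *
s=sensors.read_state();print(s['qpos'].round(2),s['tool_rot'],s['eef_pos'])
"
```

```text
clock: 12.32
eef_pos: [407.1, 326.1, 34.1]
tool_rot: [3.139, -0.002, 1.728]
force: [0.4, -0.6, -1.7]
width: 22.3
gripper_force: 59.1
clock: 12.98
eef_pos: [572.9, 143.1, 31.3]
tool_rot: [3.141, 0.003, 1.485]
force: [0.4, 0.5, -2.0]
width: 22.2
gripper_force: 59.1
[-0.55  0.8   0.42  1.82 -0.52  0.63  0.1 ] [3.14070329e+00 3.10469568e-03 1.48481063e+00] [572.93695271 143.09611746  31.25535129]
```

```bash
python3 -m inch '[[[-0.8,1.2,0.2,0],[-1.8,2.6,0.8,0],[-2.8,4,1.6,0],[-3.5,4.7,2.2,0],[-3.5,4.7,2.6,0],[-3.5,4.7,2.6,0],[-3.5,4.7,2.6,0],[-3.5,4.7,2.6,0]]]'
python3 - <<'E'
from h import *
np.set_printoptions(precision=1,suppress=True)
a,ima,s=snap("scene","s6",1);b,imb,s=snap("top","t6",1)
print(s["eef_pos"],s["tool_rot"])
ca=cv2.resize(ima[110:240,200:370],None,fx=4,fy=4,interpolation=cv2.INTER_CUBIC)
cb=cv2.resize(imb[140:260,240:370],None,fx=4,fy=4,interpolation=cv2.INTER_CUBIC)
# left: scene crop, undist coords; right: top crop, narrow
ca=cv2.resize(ima[140:230,205:315],None,fx=5.2,fy=5.2,interpolation=cv2.INTER_CUBIC)[:, :400*2]
cb=cv2.resize(imb[165:245,245:350],None,fx=5.2,fy=5.2,interpolation=cv2.INTER_CUBIC)
ca=cv2.resize(ima[140:195,205:305],None,fx=5.4,fy=5.4,interpolation=cv2.INTER_CUBIC)
cb=cv2.resize(imb[170:225,215:345],None,fx=5.4,fy=5.4,interpolation=cv2.INTER_CUBIC)
W=max(ca.shape[1],cb.shape[1]);o=np.zeros((ca.shape[0]+cb.shape[0]+4,W,3),np.uint8)
o[:ca.shape[0],:ca.shape[1]]=ca;o[ca.shape[0]+4:,:cb.shape[1]]=cb
cv2.imwrite("pics/m6.png",cv2.convertScaleAbs(o,alpha=1.4));print(o.shape)
E
```

```text
clock: 13.65
eef_pos: [613.6, 111.8, 6.2]
tool_rot: [-3.14, -0.001, 1.492]
force: [-0.1, -0.1, -2.0]
width: 22.0
gripper_force: 59.1
[614.  111.7   6.5] [-3.1 -0.   1.5]
(598, 702, 3)
```

View pics/m6.png

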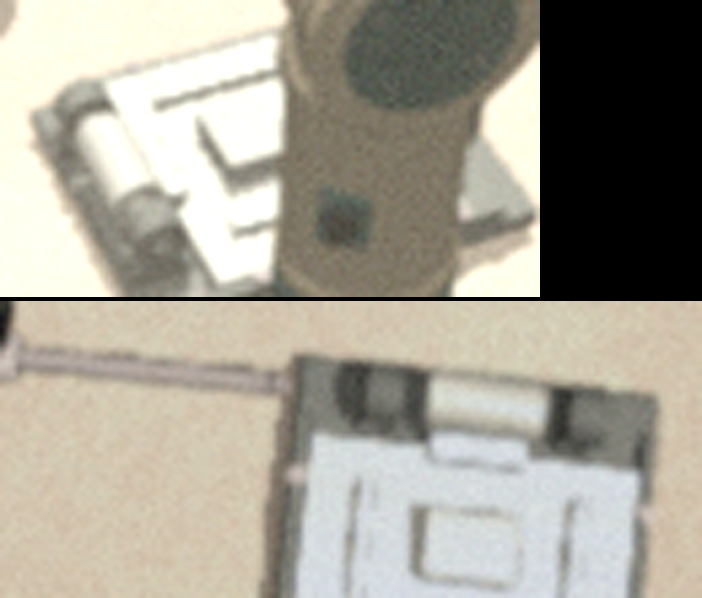

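m6 (top view, lower half) shows the shank from (22,357) to (285,381), pointing at the left eye (397,393), the plate eye (490,401) and the right eye (600,415). All are nearly collinear. I'll refine that numerically.

Run:
```python
from h import *
np.set_printoptions(precision=1,suppress=True)
c,im,pos,rot=load("t6")
b=cv2.resize(im[170:225,215:345],None,fx=5.4,fy=5.4,interpolation=cv2.INTER_CUBIC).astype(float)
g=cv2.GaussianBlur(b.mean(2),(0,0),2)
lab=cv2.cvtColor(cv2.resize(im[170:225,215:345],None,fx=5.4,fy=5.4,interpolation=cv2.INTER_CUBIC),cv2.COLOR_BGR2LAB)[...,2].astype(float)
lab=cv2.GaussianBlur(lab,(0,0),2)
def full(u,v): return np.c_[(np.array(u)+.5)/5.4-.5+215,(np.array(v)+.5)/5.4-.5+170]
off=0
us=np.arange(60,262,6);vs=[]
for u in us:
    v0=int(62+(u-22)*.0913-5);col=lab[v0-25:v0+26,u];w=np.clip(col[[0,1,2,-1,-2,-3]].mean()-2-col,0,None)
    vs.append((w*np.arange(v0-25,v0+26)).sum()/w.sum())
P=onz(c,full(us,vs),50);k=np.polyfit(P[:,1],P[:,0],1);print("shank x at y=-105,-155,-205",np.polyval(k,[-105,-155,-205]),"resid",np.std(P[:,0]-np.polyval(k,P[:,1])),"yaw",np.degrees(np.arctan2(1,k[0])))
print("vs",np.round(vs,1)[::4])
for name,u0,u1,r0,r1 in(("L",385,408,65,125),("plate",445,535,60,145),("R",590,612,85,145)):
    prof=g[r0:r1,u0:u1].mean(1);print(name,r0,np.round(prof[::3]))
    gr=np.gradient(prof);print(" max grad rows",r0+np.argsort(-gr)[:3],r0+np.argsort(gr)[:3], onz(c,full([(u0+u1)/2]*2,[r0+gr.argmax(),r0+gr.argmin()]),50))
```

```text
shank x at y=-105,-155,-205 [596.3 592.3 588.4] resid 0.3937159222304173 yaw 85.46504655179531
vs [60.7 62.7 64.4 66.6 69.5 72.4 74.2 75.9 78.9]
L 65 [86. 73. 68. 69. 73. 76. 79. 80. 81. 82. 82. 80. 78. 76. 73. 69. 66. 65.
 66. 68.]
 max grad rows [77 78 76] [65 66 67] [[ 603.9 -109.9   50. ]
 [ 610.1 -109.9   50. ]]
plate 60 [142. 140. 136. 129. 122. 117. 117. 120. 127. 134. 141. 146. 150. 152.
 153. 152. 150. 146. 142. 135. 128. 120. 114. 112. 115. 123. 134. 143.
 148.]
 max grad rows [137 136 138] [121 120 122] [[ 574.  -157.8   50. ]
 [ 582.2 -157.7   50. ]]
R 85 [112.  95.  82.  75.  75.  78.  81.  84.  85.  86.  87.  88.  87.  86.
  84.  80.  77.  74.  72.  73.]
 max grad rows [100 101  99] [85 86 87] [[ 593.9 -214.7   50. ]
 [ 601.7 -214.7   50. ]]
```

```bash
python3 -m inch '[[[0,0.05,0,0.4],[0,0.05,0,0.4]]]'
python3 -m inch '[[[-0.8,0,0,0],[-1.8,0,0,0],[-2.8,0,0,0],[-3.4,0,0,0],[-3.4,0,0,0]]]'
python3 -m inch '[[[-0.3,0,0,0],[-0.6,0,0,0],[-0.9,0,0,0],[-1.2,0,0,0],[-1.2,0,0,0]]]'
```

```text
clock: 13.92
eef_pos: [615.3, 110.7, 6.7]
tool_rot: [3.141, -0.0, 1.484]
force: [0.6, -0.2, -2.1]
width: 22.2
gripper_force: 59.1
clock: 14.33
eef_pos: [612.1, 72.4, 6.5]
tool_rot: [3.141, 0.002, 1.479]
force: [-0.4, -1.0, -1.4]
width: 22.3
gripper_force: 59.1
clock: 14.75
eef_pos: [611.1, 63.4, 6.3]
tool_rot: [3.142, 0.001, 1.483]
force: [0.3, -0.3, -1.7]
width: 22.0
gripper_force: 59.1
```

```bash
python3 -m inch '[[[-0.4,0,0,0],[-0.8,0,0,0],[-1.2,0,0,0],[-1.5,0,0,0],[-1.5,0,0,0]]]'
python3 -m inch '[[[-0.4,0,0,0],[-0.8,0,0,0],[-1.2,0,0,0],[-1.5,0,0,0],[-1.5,0,0,0]]]'
```

```text
clock: 15.17
eef_pos: [609.8, 47.9, 6.4]
tool_rot: [3.142, 0.001, 1.482]
force: [0.0, -0.6, -2.5]
width: 22.2
gripper_force: 59.1
clock: 15.58
eef_pos: [608.5, 33.0, 6.4]
tool_rot: [3.141, 0.001, 1.482]
force: [-0.5, -0.4, -2.6]
width: 22.8
gripper_force: 59.1
```

```bash
python3 -m inch '[[[-0.5,0,0,0],[-1,0,0,0],[-1.5,0,0,0],[-2,0,0,0],[-2.5,0,0,0],[-2.8,0,0,0],[-2.8,0,0,0]]]'
python3 -m inch '[[[-0.5,0,0,0],[-1,0,0,0],[-1.5,0,0,0],[-2,0,0,0],[-2.4,0,0,0],[-2.4,0,0,0]]]'
```

```text
clock: 16.17
eef_pos: [606.0, 5.1, 6.4]
tool_rot: [3.141, 0.001, 1.482]
force: [0.0, -0.2, -1.3]
width: 21.9
gripper_force: 59.1
clock: 16.67
eef_pos: [603.9, -19.2, 6.4]
tool_rot: [3.141, 0.001, 1.482]
force: [0.3, -0.6, -2.4]
width: 22.3
gripper_force: 59.1
```

```bash
python3 - <<'E'
from h import *
np.set_printoptions(precision=0,suppress=True,linewidth=200)
im0=load("t6")[1];c,im,s=snap("top","t7",1)
d=np.abs(im[170:205,280:345].astype(float)-im0[170:205,280:345]).mean(2)
print("cols 280..344 step2, rows 178..200")
for r in range(8,28,2): print(170+r,cv2.blur(d,(2,2))[r,::2].astype(int))
E
python3 -m inch '[[[-0.4,0,0,0],[-0.8,0,0,0],[-1.2,0,0,0],[-1.5,0,0,0],[-1.5,0,0,0]]]'
```

```text
cols 280..344 step2, rows 178..200
178 [2 4 2 1 0 2 1 2 2 1 4 1 1 2 1 4 2 3 1 3 1 3 1 1 2 2 2 3 2 2 1 3 1]
180 [3 3 3 2 1 3 1 2 3 2 1 3 2 2 2 1 3 3 2 2 2 1 2 2 2 1 2 1 3 1 2 1 0]
182 [4 4 3 3 6 1 2 3 1 2 1 1 1 1 2 2 2 1 1 1 1 2 2 3 1 2 2 1 1 2 3 2 2]
184 [17 12  4  1  1  3  2  2  2  3  1  4  2  3  3  3  3  1  2  4  1  2  1  2  3  1  3  3  1  2  2  2  2]
186 [63 41  2  2  3 17 35  8  2  4  2  2  3  2  1  1  2  2  1  2  2  3  2  2  3  2  1  2  2  2  2  2  0]
188 [38 26  2  3  2 34 64 21  2  3  2  2  2  1  2  4  1  2  1  2  5  2  2  2  2  1  1  2  2  1  2  1  2]
190 [ 3  1  1  3  2 10 20  4  1  2  3  1  3  3  1  2  2  3  1  2  3  1  2  1  2  3  1  2  3  2  1  2  2]
192 [2 1 3 1 3 4 3 2 1 2 1 2 3 3 3 2 2 2 1 1 1 1 1 1 1 1 0 3 3 3 3 2 2]
194 [1 3 1 2 1 5 3 3 1 2 2 3 3 3 3 2 3 2 3 2 2 2 1 2 3 2 2 4 3 2 2 1 2]
196 [1 2 2 1 1 1 1 3 2 2 1 2 3 3 2 2 1 1 3 3 3 3 3 1 2 1 3 2 1 1 1 1 2]
clock: 17.13
eef_pos: [602.6, -33.7, 6.4]
tool_rot: [3.141, 0.001, 1.482]
force: [-0.3, -0.3, -1.1]
width: 22.4
gripper_force: 59.1
```

The image differences show the shank before the left eye and in the gap to the plate eye, and hidden inside both tubes, so the pin is threaded. I'll continue to the shoulder.

```bash
python3 -m inch '[[[-0.4,0,0,0],[-0.8,0,0,0],[-1.2,0,0,0],[-1.6,0,0,0],[-2,0,0,0],[-2.3,0,0,0],[-2.3,0,0,0]]]'
python3 -m inch '[[[-0.2,0,0,0],[-0.4,0,0,0],[-0.5,0,0,0],[-0.5,0,0,0]]]'
```

```text
clock: 17.72
eef_pos: [600.6, -56.6, 6.3]
tool_rot: [3.141, 0.001, 1.482]
force: [-0.1, -0.4, -1.8]
width: 22.3
gripper_force: 59.1
clock: 18.05
eef_pos: [600.3, -60.5, 6.3]
tool_rot: [3.142, 0.0, 1.483]
force: [-0.4, -1.0, -1.9]
width: 21.9
gripper_force: 59.1
```

```bash
python3 -m inch '[[[-0.2,0,0,0],[-0.4,0,0,0],[-0.4,0,0,0]]]'
python3 -m inch '[[[-0.2,0,0,0],[-0.4,0,0,0],[-0.4,0,0,0]]]'
```

```text
clock: 18.3
eef_pos: [600.0, -63.7, 6.3]
tool_rot: [-3.141, -0.001, 1.484]
force: [0.9, 1.2, -2.6]
width: 22.3
gripper_force: 59.1
clock: 18.55
eef_pos: [599.9, -63.5, 6.3]
tool_rot: [-3.141, -0.006, 1.486]
force: [-0.1, 7.9, -0.2]
width: 22.1
gripper_force: 59.3
```

```bash
python3 -m inch '[[[-0.2,0,0,0],[-0.2,0,0,0],[-0.2,0,0,0],[-0.2,0,0,0]]]'
python3 - <<'E'
from h import *
np.set_printoptions(precision=0,suppress=True,linewidth=220)
im0=load("t6")[1];c,im,s=snap("top","t8",1)
d=cv2.blur(np.abs(im.astype(float)-im0).mean(2),(2,2))
print("pred tip px",proj(c,[[584.5,-233,50],[586.5,-219,50],[598.7,-95,50]]))
print("cols 268..342 step2")
for r in range(180,204,2): print(r,d[r,268:343:2].astype(int))
print(s["force"],s["eef_pos"],s["tool_rot"],s["gripper_force"],s["clock"])
# plate position: pad/plate unchanged?
print("plate area diff",d[205:250,285:325].mean())
E
```

```text
clock: 18.88
eef_pos: [599.9, -63.5, 6.3]
tool_rot: [-3.14, -0.008, 1.487]
force: [0.9, 10.9, 0.4]
width: 22.2
gripper_force: 59.4
pred tip px [[332. 192.]
 [327. 191.]
 [283. 186.]]
cols 268..342 step2
180 [54 24 19 29 39 46 41 45 51 57 62 66 70 44 34  6  2  2  1  1  1  1  3  2  2  1  1  3  2  2  1  2  2  2  4  4  2  1]
182 [33  7  7  8  8 10 20 21 11 13 17 25 30 32 17  2  1  3  1  1  1  1  2  1  1  2  2  2  1  1  1  2  2  2  3  1  2  1]
184 [18  9  7  9  7 20 27 29 10  5  7  7 11  6  2  2  2  2  2  3  1  2  2  3  1  1  1  2  2  3  4  1  2  2  1  1  1  2]
186 [23  9  6  7  8 23 25 28  8 13 13  8 27  9  2  2  2  2  2  2  2  1  2  2  2  3  2  2  3  2  2  0  1  2  2  1  2  2]
188 [ 6  9  9  7  6 22 27 25  5 11 19 15 53 21  1  3  1  1  2  1  2  1  1  2  4 12  9  3  3  3  2  1  1  2  2  2  0  2]
190 [ 9 12  7  9  7 15 26 28  7  8 11  9 16  5  2  1  0  3  2  2  2  2  2  3 17 64 37  2  2  2  2  3  3  3  2  3  1  1]
192 [ 4  9  6  8  9 10 13 19  9  6  5  3  2  2  2  1  1  1  3  2  2  1  2  1 14 47 21  3  2  3  2 11  9  3  2  4  3  2]
194 [13  9  8 27 26 19 11  7 10  4  4  4  3  2  1  1  2  2  2  4  2  2  2  0  4  2  2  2  1  2  4  5  2  5  1  1  1  1]
196 [30  6 16 67 68 63 62 64 62 32  2  2  1  3  3  2  2  1  2  2  3  1  1  3  4  3  3  1  3  2  1  1  2  2  2  2  1  1]
198 [33 22 25 74 79 78 82 86 82 24  1  2  1  2  2  1  1  0  2  1  1  1  2  1  3  3  2  2  2  2  1  1  1  3  3  2  2  1]
200 [34 56 56 77 77 80 84 87 62  7  2  1  2  1  2  1  1  3  3  1  2  1  1  2  1  3  2  2  2  2  1  2  1  3  3  3  2  1]
202 [48 81 92 80 79 82 83 77 27  2  3  2  1  2  1  1  1  1  1  2  2  1  3  2  0  1  2  2  1  1  2  3  2  1  1  2  1  1]
[ 1. 11.  0.] [600. -64.   6.] [-3. -0.  1.] 59.36313450336456 18.8833
plate area diff 2.1644444444444493
```

```bash
python3 -m inch '[[[0,0,0,0],[0,0,0,0],[0,0,0,0],[0,0,0,0]]]'; python3 -c "
from cell import order
print(order.finish_job())"
```

```text
clock: 19.27
eef_pos: [599.9, -63.5, 6.2]
tool_rot: [-3.14, -0.008, 1.487]
force: [1.8, 10.7, 0.3]
width: 22.4
gripper_force: 59.4
the job is handed in; nothing more can be done
None
```

The top plate is home and the longer pin is through all three eyes with its shoulder against the left bracket; the arm still grips it by the handle, pressing it home with about 11 N, and the job was handed in at 19.3 s.

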